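# Lay a ukulele neck in its raised cradle and hasp it down

### The arm

A 6-joint arm with a two-finger parallel gripper is mounted at the origin on the work surface. World frame = base frame: x ahead of the robot, y to its left, z up, the work surface at z = 0. Lengths are in mm, angles in rad, forces in N, time in s.
With the tool pointing down it reaches from about 275 to 850 mm from the base axis. Payload 5.2 kg.
Tool frame: the origin (TCP) lies on the centre line of the jaws, within the pads' length; the fingertips stand 17 mm ahead of it and the grasp point (between the pads) lies 2 mm behind it (tip_extent is the distance from the TCP to the fingertips, in mm); z points along the fingers, y is the line along which they close (so a half turn about z gives the same grasp; the last joint's range is limited). The gripper opens to 85 mm and grips with 20 to 120 N. Pads are 22 mm wide; open, the fingers measure 114 mm over their backs; the gripper's body (76 mm by 85 mm) begins 54 mm behind the grasp point. The pads swing forward as they close: fully open they stand 13 mm farther back than shut.
Start: joints at [-1.417, 0.259, 1.535, -0, 1.348, -0.203], TCP at [192.124, -515.358, 248.31] pointing down, gripper open.
Joint ranges: [-3.14, 3.14], [-0.91, 2.08], [0.19, 2.58], [-1.22, 4.36], [0.22, 2.71], [-3.12, 3.12]. Speed limits (rad/s): [2.57, 2.57, 3.14, 3.14, 3.14, 3.14].

### API

Orientations are given as a unit quaternion [w, x, y, z].
In Python, from bench import reach, line_to, move_joints, gripper_to, dwell, inverse_kinematics, sense, camera, Unreachable, sign_off, search_frame, mark_of, tip_extent gives the robot as it stands. Calls block until the motion is done:
- reach(position, orientation): joint-space move of the TCP to a pose.
- line_to(position, ori=None, vel=150): straight line of the TCP; ori=None keeps the orientation; vel is the mean speed in mm/s.
- move_joints(angles): joint-space move.
- gripper_to(opening, grip_force=None): finger opening in mm; grip_force is the grip in N (None keeps the last); returns when the fingers have stopped.
- dwell(seconds).
- inverse_kinematics(position, orientation): joint angles nearest the present ones, or None.
- sense(): the state.
- camera(name): name is "scene" or "top"; returns a dict with "pixels" (420x560x3 uint8, blue, green, red), "range_z" (420x560 float32, mm along the optical axis (not along the pixel's ray), 0 where there is no reading), "camera_matrix" (3x3 intrinsics, pixels), "T" (4x4, takes a point from camera to world coordinates). Camera axes: x right, y up, looking along -z (the intrinsics and any distortion apply to the point x, -y, -z); pixel columns grow to the right and rows downward; lengths in mm; the calibration is good to about 2 mm. A picture is of the moment at which its call begins.
A pose or a line that the arm cannot do raises Unreachable and nothing moves.
- sign_off(): hands the job in; it is judged then, once.
Trained networks look in the newest picture that a camera, given by its name, has taken for a name from the list of things; names that differ only in an ending like _2 or _b are one class to them, and where a whole thing is asked for, a point or a joint stands for the part that bears it (a point fixed in the world has none). Each returns a list of dicts, best first, with "score" (0 to 1); they miss things now and then, are a little off and sometimes report something else, mostly with a low value. They report only what shows in the picture. A call takes as long as a camera call.
- search_frame(target, camera): "position" ([x, y, z] in mm, in world coordinates, good to about 4 mm: the middle of the surface that is visible of it).
- mark_of(target, camera): "position" ([x, y, z] in mm, in world coordinates, good to about 4 mm: a listed point, or the origin of a listed thing).
The state is a dict: "t": time; "joints": joint angles; "qd": joint speeds; "effort": joint torques, N m; "position": TCP position; "tcp_rot": TCP orientation; "contact_force": force on the tool from outside, world axes, zero at the start; "moment": the same for the moment, N m; "opening": finger opening in mm; "finger_force": force on a finger pad.
Only numpy, scipy, OpenCV 4.12 (cv2) and the standard library are available. Lean on these libraries where they do the work, as an engineer would, in place of code of your own. Each camera call takes 0.05 s, during which the arm holds its last target. There are 200 camera calls.

### The job

The headstock end of a ukulele neck sticks out of the low storage rack. Draw the neck out by that end and let it lie free on the open bench, clear of the rack, then take it again by its middle and lay it, fretboard up and without dropping it, centred across the two raised saddles of the cradle. Once you have let go of it there, swing the cradle's steel hasp over the neck until it is fully shut; leave the bottle, the jar and the chisel where they are.

Things in the scene. Friction and masses are not known exactly. Their poses are not given: they have to be found in the camera images.
- neck: Ukulele neck: brown bar 220 long (x), 42 wide (y), 22 mm thick (z), black fretboard on top, about 0.2 kg. Origin: centre of its flat underside; z out of the fretboard. The 52 mm at its -x end are the headstock, 16 mm thick with four brass bushings. Balance point 4 mm from the middle towards +x. It starts on the bench, fretboard up, -x end 60 to 80 mm out of the rack, the rest under the roof.
- rack: Fixed low plywood rack, x from -80 to +90 mm, 170 mm wide (y), 46 mm high; two wood strips fixed on its roof reach 55 mm. Two floorless bays with mouths at x = -80 mm, each 70 mm wide and 36 mm high inside, centred at y = +40 mm (the neck lies in it, along x) and y = -40 mm (holds a fixed block). Origin: on the bench under its centre; z up.
- cradle: Fixed wooden cradle; base 100 (x) by 230 (y) by 18 mm high. Two saddles at y = -92 and +92 mm, each 16 mm long along y; level cork tops 80 mm above the bench, between cheeks 8 mm thick (inner faces x = -28 and +28 mm) that rise to 107 mm. Between the saddles only the low base. The neck goes along its y axis, either end first. Origin: on the bench under its centre; z up.
- hasp_end (a point): Free end of the hasp, a flat steel strap 80 long, 22 wide, 4 mm thick, its end bent down 10 mm. It hinges about the cradle's y direction at x = -36, y = -92, z = 111 mm in the cradle's frame, on the -x cheek of the saddle at y = -92 mm. Shut, it lies level across that saddle and the other cheek, 7 mm above the neck.
- hasp (a joint): Angle of the hasp: 0 = fully shut (level over the saddle, pointing to the cradle's +x), 1.57 = upright, more = leaning open away from the saddle, to the cradle's -x (stop at 2.2). It starts at 1.7 to 1.95. Light friction (0.011 N m) holds it near upright; below about 1.1 it falls shut by itself.
- glue: Loose white plastic bottle, 54 mm across, 130 mm high, standing; leave it alone. Origin: centre of its underside.
- jar: Loose amber glass jar with steel cap, 64 mm across, 70 mm high, standing; leave it alone. Origin: centre of its underside.
- chisel: Loose chisel with wooden handle, lying along its x axis, 250 mm long, at most 30 mm wide and 26 mm high; leave it alone. Origin: on the bench under its middle.

How it is judged:
By the outcome, as a careful person would: the job done as asked, in the order asked, and still so for the second after the job is handed in, with the robot touching nothing.
It also fails if it takes over 50 s, if anything falls off the work surface, if the arm or the gripper's body presses on something with over 40 N, if the wrist force passes 120 N, or if a joint passes its speed limit or range.

## Working session

There is one attempt and no reset: what is moved stays moved. The work goes in short steps, each a Python script; the robot and the scene stay as the last script left them, time stands still between calls to the robot, and variables do not carry over. Pictures are saved under pics/ and viewed, at most 10 in all, crops included, and the job is handed in when it is done.

```bash
mkdir -p pics; ls
python3 - <<'E'
from bench import *
import cv2,numpy as np
s=sense();print(s['t'],s['position'],s['tcp_rot'],s['opening'],tip_extent)
for c in("scene","top"):
    f=camera(c);cv2.imwrite(f'pics/{c}0.png',f['pixels']);print(c,f['camera_matrix'].tolist(),np.round(f['T'],3).tolist())
    for n in("neck","rack","cradle","hasp_end","glue","jar","chisel"):
        print(n,[(np.round(d['position']).tolist(),round(d['score'],2)) for d in mark_of(n,c)][:3],[(np.round(d['position']).tolist(),round(d['score'],2)) for d in search_frame(n,c)][:2])
print(sense()['t'])
E
```

```text
bench.py
pics
0.0 [ 192.04037061 -514.85783127  247.45281736] [-9.32061874e-04  9.84132748e-01  1.77431297e-01  3.04285053e-05] 85.44082151981387 17.0
scene [[510.74898676776314, 0.0, 274.4758715877042], [0.0, 510.74898676776314, 218.12182603144464], [0.0, 0.0, 1.0]] [[-0.866, -0.354, 0.353, 1058.251], [0.499, -0.591, 0.633, 826.061], [-0.016, 0.725, 0.689, 978.04], [0.0, 0.0, 0.0, 1.0]]
neck [] [([511.0, 217.0, 19.0], 0.68)]
rack [([553.0, 330.0, 2.0], 0.56)] [([569.0, 353.0, 48.0], 0.8)]
cradle [([611.0, -191.0, 2.0], 0.56)] [([619.0, -201.0, 16.0], 0.81)]
hasp_end [([572.0, -295.0, 188.0], 0.64)] [([582.0, -290.0, 154.0], 0.56)]
glue [([747.0, 105.0, -2.0], 0.59)] [([755.0, 122.0, 75.0], 0.95)]
jar [([746.0, 7.0, -3.0], 0.87)] [([756.0, 23.0, 59.0], 0.95)]
chisel [([418.0, -308.0, 2.0], 0.87)] [([423.0, -305.0, 16.0], 0.89)]
top [[540.5541022448081, 0.0, 280.1553425983485], [0.0, 540.5541022448081, 204.85144000571918], [0.0, 0.0, 1.0]] [[0.001, 0.992, -0.123, 408.049], [-1.0, 0.004, 0.024, 33.568], [0.024, 0.123, 0.992, 1482.722], [0.0, 0.0, 0.0, 1.0]]
neck [] [([511.0, 228.0, 19.0], 0.55), ([420.0, -309.0, 21.0], 0.45)]
rack [([556.0, 333.0, 1.0], 0.76)] [([557.0, 331.0, 50.0], 0.95)]
cradle [([606.0, -194.0, 1.0], 0.72)] [([608.0, -195.0, 19.0], 0.96)]
hasp_end [([572.0, -296.0, 188.0], 0.47)] [([580.0, -294.0, 185.0], 0.42)]
glue [([746.0, 107.0, -1.0], 0.74)] [([735.0, 104.0, 90.0], 0.77)]
jar [([747.0, 5.0, -0.0], 0.73)] [([741.0, 6.0, 71.0], 0.98), ([555.0, 334.0, 48.0], 0.15)]
chisel [([421.0, -299.0, 2.0], 0.77)] [([422.0, -309.0, 22.0], 0.78)]
1.5
```

View pics/top0.png

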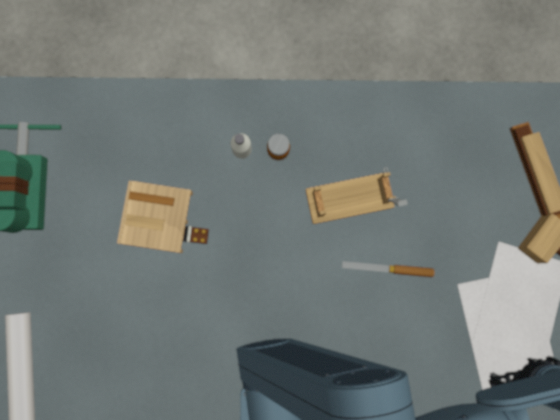

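View pics/scene0.png

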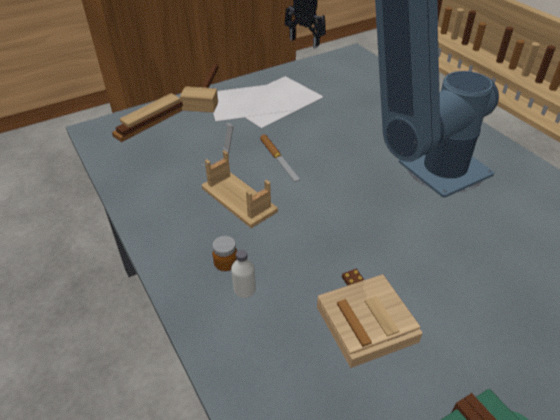

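```bash
cat > h.py <<'E'
from bench import *
import cv2,numpy as np
def cloud(c):
    f=camera(c);Z=f['range_z'];K=f['camera_matrix'];v,u=np.mgrid[:420,:560]
    P=np.stack([(u-K[0,2])/K[0,0]*Z,-(v-K[1,2])/K[1,1]*Z,-Z,np.ones_like(Z)],-1)@f['T'].T
    P=P[...,:3];P[Z==0]=np.nan
    return P,f['pixels']
def sel(P,lo,hi):
    m=((P>np.array(lo))&(P<np.array(hi))).all(-1);return P[m],m
def rect(p):
    (c,wh,_)=r=cv2.minAreaRect(p[:,:2].astype(np.float32));b=cv2.boxPoints(r)
    e=b[1]-b[0],b[2]-b[1];e=max(e,key=np.linalg.norm)
    return np.round(c,1),np.round(sorted(wh),1),round(float(np.degrees(np.arctan2(e[1],e[0]))),1),len(p),np.round(np.percentile(p[:,2],[5,50,95]),1)
E
python3 - <<'E'
from h import *
for c in("top","scene"):
    P,_=cloud(c);print(c,'bench z',np.nanmedian(sel(P,(400,-100,-20),(600,150,20))[0][:,2]))
    for n,lo,hi in(("rack",(430,210,40),(680,450,50)),("strips",(430,210,51),(680,450,70)),("head",(470,180,8),(550,262,28)),("base",(530,-330,10),(690,-60,25)),
      ("sadN",(530,-150,60),(690,-60,120)),("sadH",(530,-350,60),(690,-240,112)),("corkN",(530,-150,72),(690,-60,88)),("hasp",(500,-350,116),(690,-240,230))):
        p=sel(P,lo,hi)[0]
        print(n,rect(p) if len(p)>3 else len(p))
    p,_=sel(P,(500,-350,112),(690,-240,230));print(np.round(p[np.argsort(p[:,2])][-4:]).tolist())
E
```

```text
top bench z -0.5310037274116439
rack (array([556.8, 333.8]), array([168.3, 170.2]), -8.5, 2848, array([41.3, 45.5, 49.4]))
strips (array([556.1, 330.5]), array([157.1, 160. ]), -10.0, 706, array([51.2, 53.8, 58.8]))
head (array([514.7, 218. ]), array([57.2, 81.5]), 83.0, 382, array([10.3, 16.9, 24.3]))
base (array([ 612.3, -192.9]), array([100.7, 229.6]), -78.0, 2414, array([12.2, 17.3, 22.5]))
sadN (array([ 593.7, -103.2]), array([16.6, 71.9]), 11.4, 209, array([ 69.4,  80.3, 109.4]))
sadH (array([ 636.9, -280.5]), array([24.1, 87.6]), 15.2, 240, array([ 66.3,  80.1, 109.6]))
corkN (array([ 593.8, -103.2]), array([16.3, 71.8]), 11.5, 135, array([73.9, 79.1, 84. ]))
hasp (array([ 583.1, -292.7]), array([25.6, 25.8]), -81.5, 96, array([117.9, 183.2, 190.4]))
[[575.0, -290.0, 191.0], [574.0, -285.0, 191.0], [582.0, -295.0, 191.0], [579.0, -300.0, 192.0]]
scene bench z 0.018578190099447056
rack (array([554. , 336.2]), array([167.3, 173. ]), -8.5, 3625, array([42.9, 46.1, 49. ]))
strips (array([571. , 336.7]), array([103.5, 146.3]), 82.0, 938, array([51.3, 54. , 57.5]))
head (array([506.5, 220.6]), array([43.7, 47.3]), 80.6, 241, array([12. , 16.3, 20.1]))
base (array([ 609.8, -187.4]), array([103.5, 234. ]), -78.2, 1422, array([12.7, 17.5, 21.7]))
sadN (array([ 591. , -100.7]), array([24. , 75.5]), 12.7, 333, array([ 62.5,  78.9, 106.6]))
sadH (array([ 633.6, -277.8]), array([28.9, 89.4]), 15.8, 310, array([ 62.2,  80. , 107.4]))
corkN (array([ 591.4, -101. ]), array([22.7, 74.2]), 10.2, 156, array([73.6, 78.8, 85.3]))
hasp (array([ 582.1, -287.3]), array([30.4, 30.8]), 9.9, 169, array([117.9, 154.2, 188.5]))
[[579.0, -295.0, 190.0], [576.0, -287.0, 191.0], [582.0, -296.0, 191.0], [578.0, -290.0, 193.0]]
```

Run:
```python
from h import *
Pt,a=cloud("top");Ps,b=cloud("scene")
o=np.hstack([cv2.resize(a[195:265,140:230],(400,311)),cv2.resize(b[255:325,325:415],(400,311))]);cv2.imwrite('pics/crop1.png',o)
for P,im,n in((Pt,a,'top'),(Ps,b,'scene')):
    p,m=sel(P,(470,150,4),(560,262,28))
    hsv=cv2.cvtColor(im,cv2.COLOR_BGR2HSV)
    for nm,mm in(("all",m),("brown",m&(hsv[...,1]>110)&((hsv[...,0]<25)))):
        print(n,nm,rect(P[mm]))
```

```text
top all (array([515. , 206.5]), array([ 84.7, 111. ]), -89.9, 470, array([ 4.7, 16.3, 23.9]))
top brown (array([507.1, 217.9]), array([36.3, 41.6]), 83.9, 205, array([11.4, 16.3, 21.5]))
scene all (array([513.7, 195.8]), array([76.4, 93.4]), 80.7, 261, array([ 5. , 15.8, 19.6]))
scene brown (array([507.2, 219.1]), array([40. , 41.8]), -6.0, 198, array([12.3, 16.2, 19.6]))
```

View pics/crop1.png

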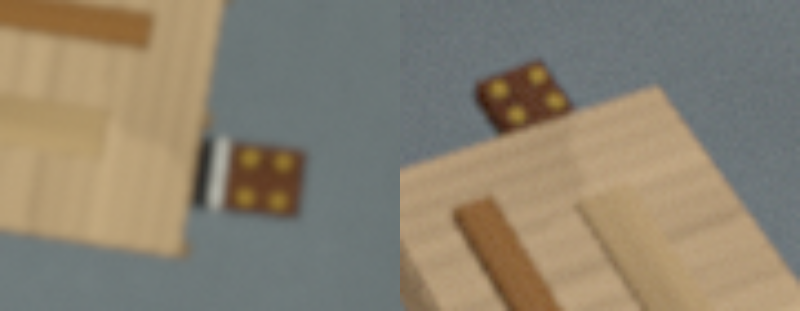

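```bash
cat >> h.py <<'E'
from scipy.spatial.transform import Rotation as R
def down(deg):
    """tool pointing down, closing line at deg in world; picks the half turn with the least last-joint angle"""
    a=np.radians(deg);y=np.array([np.cos(a),np.sin(a),0]);z=np.array([0,0,-1.])
    q=R.from_matrix(np.c_[np.cross(y,z),y,z]).as_quat();return [float(v) for v in (q[3],*q[:3])]
def best(pos,deg):
    c=[(abs(j[5]),down(d)) for d in(deg,deg+180) if (j:=inverse_kinematics(pos,down(d))) is not None]
    print('j6',[round(k[0],2) for k in c]);return min(c)[1]
def st(t=''):
    s=sense();print(t,'t%.1f'%s['t'],np.round(s['position'],1),'open %.1f'%s['opening'],'F',np.round(s['contact_force'],1),'ff',np.round(s['finger_force'],1))
E
python3 - <<'E'
from h import *
q=best([507,221,120],-6)
reach([507,221,120],q);st('above')
gripper_to(85)
line_to([507,221,17],vel=100);st('down')
gripper_to(20,40);st('grip')
line_to([507-32.6,221-217.6,17],vel=120);st('pulled')
gripper_to(75);dwell(.2);st('rel')
line_to([474,3,150],vel=200)
reach([330,-150,300],down(-6)if 0 else q);st()
for c in("top","scene"):
    P,im=cloud(c);cv2.imwrite(f'pics/{c}2.png',im)
    hsv=cv2.cvtColor(im,cv2.COLOR_BGR2HSV)
    p,m=sel(P,(420,-60,10),(560,235,30));print(c,rect(p),'thick',rect(sel(P,(420,-60,19),(560,235,30))[0]))
    print([(np.round(d['position']).tolist(),round(d['score'],2)) for d in mark_of('neck',c)][:2])
E
```

```text
j6 [np.float64(0.31), np.float64(2.83)]
above t4.5 [507.5 220.3 120.2] open 85.6 F [-0.2  0.2 -0.7] ff 0.0
down t6.0 [507.6 221.1  17.6] open 84.7 F [ 0.6 -0.1 -0.1] ff 0.0
grip t6.4 [507.4 221.1  17.6] open 40.8 F [ 0.3 -0.4  5.4] ff 41.7
pulled t8.4 [474.8   3.5  17.5] open 41.1 F [0.9 5.  8.6] ff 42.1
rel t9.0 [474.3   3.4  16.9] open 75.0 F [-0.2 -0.2  0.4] ff 0.0
 t10.9 [ 330.1 -149.6  298.9] open 75.2 F [ 0.4  0.1 -0.1] ff 0.0
top (array([503.6,  76.8]), array([ 89.4, 239.1]), 86.6, 1260, array([13.3, 20.9, 26.1])) thick (array([485.6,  87. ]), array([ 42., 219.]), 83.6, 850, array([19.4, 22.3, 26.5]))
[([489.0, 86.0, -0.0], 0.67)]
scene (array([482.8,  90.4]), array([ 45.4, 224. ]), 83.3, 1127, array([13.2, 21.3, 25.2])) thick (array([483.4,  95.6]), array([ 45. , 213.4]), 83.3, 822, array([19.5, 22.2, 25.5]))
[([480.0, 86.0, 1.0], 0.89)]
```

```bash
python3 - <<'E'
from h import *
n=np.array([484.2,88.7])+2*np.array([np.cos(np.radians(83.4)),np.sin(np.radians(83.4))])
q=best([*n,150],-6.6)
reach([*n,150],q)
line_to([*n,20],vel=120);st('down')
gripper_to(20,60);st('grip')
line_to([*n,260],vel=150);st('lift')
c=np.array([611,-190.3])+2*np.array([np.cos(np.radians(102)),np.sin(np.radians(102))])
q2=best([*c,260],12.0)
reach([*c,260],q2);dwell(.2);st('over')
for k in("top","scene"):
    P,im=cloud(k);cv2.imwrite(f'pics/{k}3.png',im)
    print(k,rect(sel(P,(500,-330,236),(720,-60,285))[0]))
    for lo,hi in(((530,-330,10),(690,-60,25)),): print(rect(sel(P,lo,hi)[0]))
E
python3 -c "
import cv2,numpy as np
a=cv2.imread('pics/top3.png')[130:270,280:440];b=cv2.imread('pics/scene3.png')[60:230,150:330]
cv2.imwrite('pics/crop3.png',np.hstack([cv2.resize(a,(400,350)),cv2.resize(b,(400,350))]))"
```

```text
j6 [np.float64(0.07), np.float64(3.07)]
down t13.5 [485.   90.6  20.6] open 75.1 F [ 0.1 -0.1  0.3] ff 0.0
grip t13.9 [484.9  90.7  20.8] open 40.8 F [-0.2  0.3  5.4] ff 62.3
lift t15.7 [483.9  90.7 259.1] open 40.7 F [-0.9  0.2 -1.2] ff 61.3
j6 [np.float64(0.68), np.float64(2.46)]
over t17.0 [ 610.6 -186.8  260.5] open 40.6 F [ 0.7 -0.2 -3. ] ff 61.3
top (array([ 601.8, -185.8]), array([ 50.1, 210.5]), -85.5, 598, array([249.8, 260.2, 264.3]))
(array([ 609.3, -193.8]), array([ 99.1, 231.1]), -79.8, 860, array([12.4, 17.1, 22.2]))
scene (array([ 609.5, -186. ]), array([ 71.1, 221.6]), -85.4, 1051, array([243.7, 260.5, 275.2]))
(array([ 610.6, -187.9]), array([104.2, 230.5]), -78.7, 1416, array([13.1, 17.6, 21.9]))
```

View pics/crop3.png

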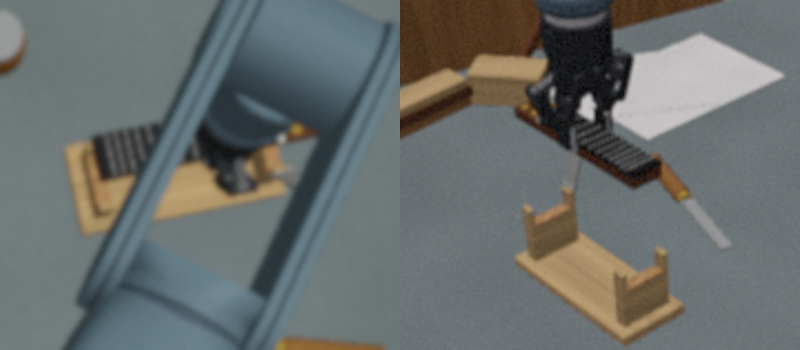

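```bash
cat >> h.py <<'E'
def yawfit(p,c,deg,half,wb=12):
    """robust: long-axis angle and centre from side edges of a bar (guess centre c, axis deg)"""
    a=np.radians(deg);u=np.array([np.cos(a),np.sin(a)]);v=np.array([-u[1],u[0]])
    s=(p[:,:2]-c)@u;w=(p[:,:2]-c)@v;out=[]
    bins=np.arange(-half,half,wb)
    for f in(np.min,np.max):
        x=[];y=[]
        for b in bins:
            m=(s>=b)&(s<b+wb)
            if m.sum()>5:x.append(b+wb/2);y.append(np.percentile(w[m],3 if f is np.min else 97))
        x,y=np.array(x),np.array(y)
        k=np.ones(len(x),bool)
        for _ in range(4):
            g=np.polyfit(x[k],y[k],1);r=abs(y-np.polyval(g,x));k=r<=max(1.5,np.median(r)*1.5)
        out.append((round(deg+np.degrees(np.arctan(g[0])),1),round(g[1],1),int(k.sum()),len(x)))
    return out,np.round(np.percentile(s,[1,99]),1)
E
python3 - <<'E'
from h import *
for k in("top","scene"):
    P,im=cloud(k)
    p=sel(P,(530,-330,12),(690,-60,23))[0];print(k,'base',yawfit(p,[611,-190],102,110))
    g=im.max(-1)
    p,m=sel(P,(500,-330,252),(720,-60,268));q=P[m]
    print('neck',yawfit(q[q[:,1]>-150],[611,-190],102,110),yawfit(q[(q[:,1]>-150)|(q[:,1]<-220)],[611,-190],102,110))
print(np.round(R.from_quat(np.roll(sense()['tcp_rot'],-1)).as_matrix()[:,1],3))
E
```

```text
top base ([(np.float64(86.4), np.float64(-2.8), 13, 18), (np.float64(100.4), np.float64(46.9), 11, 18)], array([-112.5,  110.5]))
neck ([(np.float64(104.2), np.float64(-23.7), 6, 6), (np.float64(114.5), np.float64(-3.5), 4, 6)], array([ 47.3, 108.5])) ([(np.float64(91.3), np.float64(-4.9), 7, 10), (np.float64(101.8), np.float64(19.5), 8, 10)], array([-90.9, 108.4]))
scene base ([(np.float64(101.7), np.float64(-47.9), 17, 19), (np.float64(101.7), np.float64(45.9), 11, 19)], array([-106.1,  114.9]))
neck ([(np.float64(102.1), np.float64(-20.4), 7, 7), (np.float64(102.4), np.float64(20.4), 6, 7)], array([ 40.1, 113.6])) ([(np.float64(101.9), np.float64(-20.2), 11, 14), (np.float64(107.0), np.float64(13.2), 8, 14)], array([-104.4,  113.5]))
[0.978 0.209 0.   ]
```

Run:
```python
from h import *
x,y=611-.4+1,-190.3+2
line_to([x,y,130],vel=130);st('130')
line_to([x,y,106],vel=60);dwell(.2);st('106')
f0=sense()['contact_force'][2];z=105.
while z>95:
    line_to([x,y,z],vel=20);f=sense()['contact_force'][2]
    if f-f0>3.5:break
    z-=1
st('touch')
for k in("top","scene"):
    P,im=cloud(k);cv2.imwrite(f'pics/{k}4.png',im)
cv2.imwrite('pics/crop4.png',cv2.resize(im[100:240,170:310],(600,600)))
```

```text
130 t18.4 [ 612.3 -188.6  131. ] open 40.7 F [ 0.3  0.6 -2. ] ff 61.3
106 t19.1 [ 611.9 -188.5  106.4] open 40.7 F [-0.8  0.4 -2.3] ff 61.3
touch t20.6 [ 611.6 -188.3  100.8] open 40.6 F [-2.1  1.3  6.2] ff 62.0
```

View pics/crop4.png

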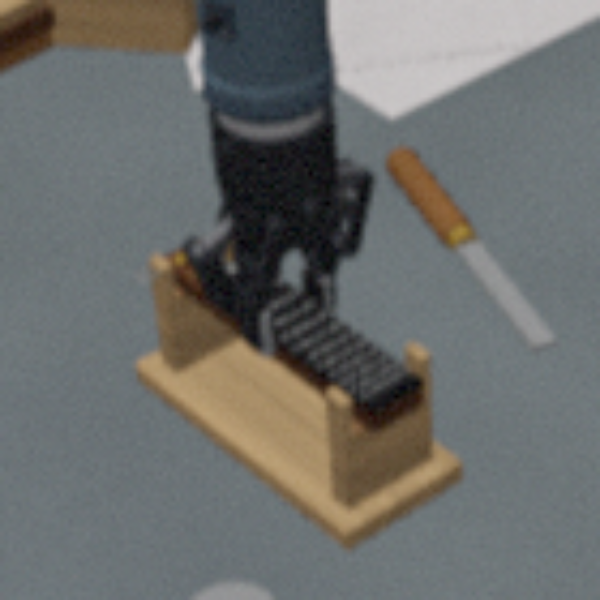

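```bash
cat >> h.py <<'E'
def cr(x,y,z):
    a=np.radians(11.9);return [611.3+x*np.cos(a)-y*np.sin(a),-190.2+x*np.sin(a)+y*np.cos(a),z]
E
python3 - <<'E'
from h import *
gripper_to(62);dwell(.2);st('rel')
p=sense()['position'];line_to([p[0],p[1],280],vel=150);st('up')
gripper_to(0)
q=best(cr(-115,-92,280),102)
reach(cr(-115,-92,280),q)
st()
for k in("top","scene"):
    P,im=cloud(k);cv2.imwrite(f'pics/{k}5.png',im)
    pp=sel(P,(540,-330,92),(690,-60,108))[0]
    print(k,rect(pp),'neck',yawfit(pp,[611.3,-190.2],102,110),'base',yawfit(sel(P,(530,-330,12),(690,-60,23))[0],[611.3,-190.2],102,110))
cv2.imwrite('pics/crop5.png',cv2.resize(im[100:240,170:310],(600,600)))
E
```

```text
rel t21.3 [ 611.6 -188.3   99.9] open 61.6 F [-0.  -0.7 -0.6] ff 0.0
up t22.6 [ 611.1 -188.1  278.8] open 61.8 F [-0.6 -0.  -0.8] ff 0.0
j6 [np.float64(2.5), np.float64(0.64)]
 t24.4 [ 518.  -303.7  280.1] open 0.0 F [-0.1  0.9  0.1] ff 0.0
top (array([ 613.4, -192.1]), array([ 83.4, 220.7]), -73.9, 1398, array([ 93.9, 100.6, 106. ])) neck ([(np.float64(102.2), np.float64(-21.2), 15, 19), (np.float64(102.2), np.float64(18.7), 14, 19)], array([-109. ,  105.6])) base ([(np.float64(102.0), np.float64(-48.2), 19, 19), (np.float64(101.7), np.float64(47.9), 18, 19)], array([-110.5,  110.7]))
scene (array([ 608.4, -189.4]), array([ 89.2, 224.4]), -74.7, 1006, array([ 93.8, 101.1, 105.3])) neck ([(np.float64(102.2), np.float64(-20.6), 14, 19), (np.float64(101.8), np.float64(20.4), 12, 19)], array([-103.1,  112.1])) base ([(np.float64(101.5), np.float64(-47.5), 17, 19), (np.float64(95.4), np.float64(15.9), 10, 19)], array([-106.9,  115.1]))
```

View pics/crop5.png

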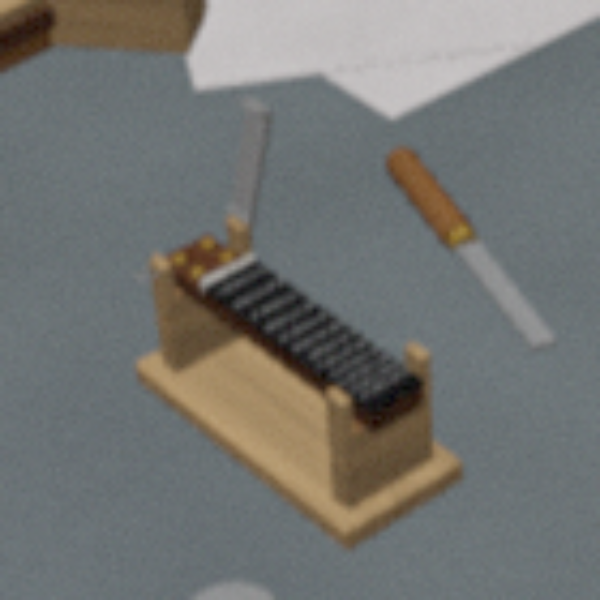

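Run:
```python
from h import *
line_to(cr(-115,-92,177),vel=150);st('low')
for x in(-70,-40,-15,10):
    line_to(cr(x,-92,177),vel=70);st(x)
line_to(cr(25,-92,165),vel=70);st('follow')
line_to(cr(10,-92,280),vel=150)
reach(cr(-200,-60,300),np.array(sense()['tcp_rot']).tolist());st('away')
for k in("top","scene"):
    P,im=cloud(k)
    p=sel(P,(540,-350,109),(690,-240,230))[0];print(k,rect(p),[(np.round(d['position']).tolist(),round(d['score'],2)) for d in mark_of('hasp_end',k)][:2])
cv2.imwrite('pics/crop6.png',cv2.resize(im[100:240,170:310],(600,600)))
```

```text
low t25.4 [ 518.3 -304.3  177.9] open 0.1 F [0.5 0.3 0.4] ff 0.0
-70 t26.2 [ 561.7 -294.5  176.7] open 0.1 F [ 0.1 -0.5  0.1] ff 0.0
-40 t26.8 [ 591.3 -288.2  176.7] open 0.2 F [ 0.8  0.7 -0.2] ff 0.0
-15 t27.3 [ 615.8 -283.1  176.8] open -0.0 F [ 0.2 -0.4 -0.9] ff 0.0
10 t27.8 [ 640.  -278.   176.8] open -0.0 F [0.2 0.5 0.4] ff 0.0
follow t28.2 [ 654.7 -274.8  164.1] open -0.1 F [-0.2 -0.8  0.6] ff 0.0
away t30.0 [ 428.8 -290.4  299.9] open -0.1 F [ 0.3  0.6 -0.1] ff 0.0
top (array([ 630.5, -274.3]), array([43.7, 84.4]), 16.3, 243, array([109.4, 112.7, 117.3])) [([673.0, -276.0, 110.0], 0.67)]
scene (array([ 630.6, -278.8]), array([28.9, 82.4]), 10.6, 162, array([109.8, 112.6, 115.7])) [([670.0, -273.0, 110.0], 0.74)]
```

View pics/crop6.png

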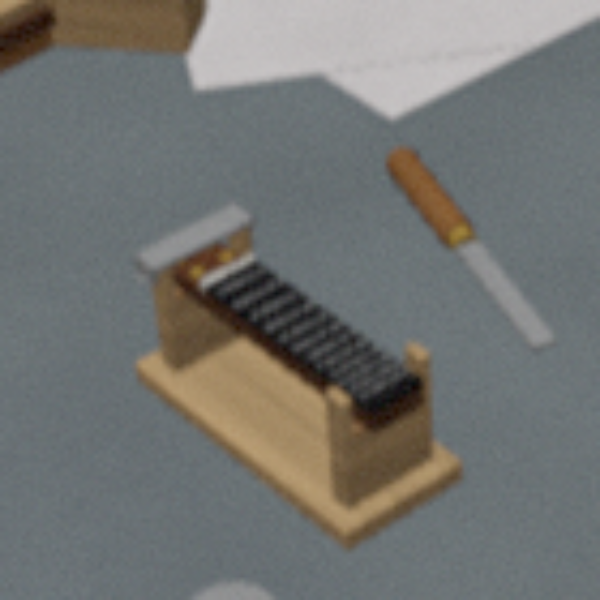

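The hasp lies level across the saddle and both cheeks, from crop pixel (140,260) to (245,215), and the neck hasn't moved. I'll check the hasp's slope, then hand in.

Run:
```python
from h import *
sl=[]
for k in("top","scene"):
    P,_=cloud(k);p=sel(P,(540,-350,105),(690,-240,125))[0];s=(p[:,:2]-cr(-36,-92,0)[:2])@[.978,.206];w=(p[:,:2]-cr(-36,-92,0)[:2])@[-.206,.978]
    m=(abs(w)<9)&(s>5)&(s<75);g=np.polyfit(s[m],p[m,2],1);print(k,g,m.sum());sl.append(g[0])
if max(map(abs,sl))<.06: print(sign_off());
st()
```

```text
top [-1.31221288e-02  1.12463036e+02] 176
scene [-7.76021257e-03  1.12795597e+02] 92
the job is handed in; nothing more can be done
None
the job is handed in; nothing more can be done
```

The neck was drawn out and set down free on the bench. It was then regrasped at its middle and laid fretboard up across both saddles, centred to about 2 mm; the hasp is shut and level over it (slope about 0.01), and the job was handed in at about 30 s.

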